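Click the amber filter under the photoreactor lamp

TASK

With a fingertip, gently flick the filter wheel round by its lobed edge, without gripping it, by just as many clicks as it takes for the amber filter to click in under the lamp, and leave it there. The lamp is burning: on the way never let the open hole (the one without glass) come under it. Keep off the filter glass, and leave the loose things around where they are.

Things in the scene. Friction and masses are not known exactly. Their poses are not given: they have to be found in the camera images.
- stand: Fixed lamp stand. Origin on the table straight below the wheel's axle, z up; x axis from the axle to the lamp and column, so the wheel's free edge is on the -x side. Grey base plate x -40 to 195, y -75 to 75, 12 mm high; steel column 25 mm thick at x = 160, 347 mm high. Aluminium wheel bracket below the wheel, 142 to 160 mm above the table, under 57 mm from the axle except towards the column.
- lamp_foot (a point): Centre of the lower end of the lamp's black upright tube (41 mm across), 184 mm above the table, 12 mm over the wheel's top face, 43 mm from the axle. From 246 mm up a finned head 52 mm across, to 328 mm above the table; an arm 22 mm wide holds it to the column at 266 to 284 mm. All fixed.
- axle (a point): Centre of the filter wheel on its vertical turning axis, level with the wheel's top face (172 mm above the table). The wheel is a dark level disc, 120 mm across, 12 mm thick (160 to 172 mm above the table), 152 mm across with its eight finger lobes. An aluminium hub cap 28 mm across stands 7 mm above the top face.
- wheel_angle (a joint): Angle of the wheel in rad, growing counterclockwise seen from above, no end stops; 0 = amber clicked in under the lamp. A spring ball clicks it to rest at each multiple of 0.785 (45 degrees). Turning it out of a click takes 1 N at the edge, rising to about 4 N; past half way it snaps on to the next. At the start it rests 2 to 4 clicks below 0, so it must be turned counterclockwise.
- lobe (a point): Tip of the finger lobe next counterclockwise of amber (22.5 degrees), at mid thickness, 166 mm above the table, 76 mm from the axis; turns with the wheel. Eight such lobes, one per 45 degrees, midway between neighbouring filters: round-ended, 14 mm wide, standing out of the disc's edge from 60 to 76 mm from the axis, 12 mm thick. The free gap between two lobes is about 38 mm wide.
- amber (a point): Centre of the amber filter, level with the wheel's top face, 43 mm from the axis. Filters are 25 mm across in thin rings. Counterclockwise seen from above the places are: amber, red, green, blue, dark grey, purple, clear, open hole. The wheel's side face bears a patch of the same colour beside each filter (none at the open hole).
- open_hole (a point): Centre of the open hole (no glass, 27 mm across), level with the wheel's top face, 43 mm from the axis, next to the amber filter on its clockwise side seen from above: one click counterclockwise too many brings it under the lamp.
- beam (a point): Point of the lamp's axis level with the wheel's top face, fixed, 43 mm from the axle, 12 mm straight below the lamp tube.
- glasses: The seven round filter glasses in the wheel, 25 mm across, 43 mm from the axis, standing 2 mm above its top face; same origin and axes as the wheel. Not to be touched.
- reactor: Fixed stainless pressure reactor with a top window, on the base plate below the lamp. Origin on its axis at its underside, 12 mm above the table. 94 mm across, its top 125 mm above the table. On the stand's +y side a gauge 64 mm across, up to 202 mm above the table, its centre 128 mm from the axle; on the -y side two needle valves with black bar handles up to 131 mm above the table.
- wash_bottle: Loose white wash bottle with blue cap, 62 mm across, 185 mm high with its bent spout; origin at the centre of its underside. Leave alone.
- spanner: Loose steel spanner lying flat, 160 mm long along its x axis; origin at its underside. Leave alone.
- jar: Loose small green glass jar with white cap, 40 mm across, 55 mm high; origin at the centre of its underside. Leave alone.
- spare_filter: Loose spare filter in a flat black mount, 35 mm across, 8 mm high; origin at the centre of its underside. Leave alone.
- filter_wheel: The filter wheel with its lobes and glasses; origin on its axis at its underside (160 mm above the table), z up, x axis towards the amber filter, lobes at 22.5 degrees + k x 45 degrees from it. About 0.4 kg. Not to be gripped or forced: a fingertip's push on a lobe is enough.

How it is judged:
By the outcome, as a careful person would: the job done as asked, in the order asked, and still so for the second after the job is handed in, with the robot touching nothing.
It also fails if it takes over 54 s, if anything falls off the work surface, if the arm or the gripper's body presses on something with over 40 N, if the wrist force passes 120 N, or if a joint passes its speed limit or range.

ROBOT

A 6-joint arm with a two-finger parallel gripper is mounted at the origin on the work surface. World frame = base frame: x ahead of the robot, y to its left, z up, the work surface at z = 0. Lengths are in mm, angles in rad, forces in N, time in s.
With the tool pointing down it reaches from about 275 to 775 mm from the base axis. Payload 14.6 kg.
Tool frame: the origin (TCP) lies at the very end of the fingers, on their centre line; the grasp point (between the pads) lies 19 mm behind it (robot.hold_point_z is the distance from the TCP to the grasp point, in mm); z points along the fingers, y is the line along which they close (so a half turn about z gives the same grasp; the last joint's range is limited). The gripper opens to 85 mm and grips with 20 to 120 N. Pads are 22 mm wide; open, the fingers measure 114 mm over their backs; the gripper's body (76 mm by 85 mm) begins 54 mm behind the grasp point. The pads swing forward as they close: fully open they stand 13 mm farther back than shut.
Start: joints at [1.192, 0.263, -0.048, 1.259, 0, 1.415], TCP at [116.521, 511.909, 231.278] pointing down, gripper open.
Joint ranges: [-2.65, 2.65], [-0.89, 1.7], [-1.18, 1.37], [-2.13, 2.11], [-1.35, 1.29], [-3.14, 3.14]. Speed limits (rad/s): [1.89, 1.89, 2.57, 2.79, 3.14, 3.14].

INTERFACE

Orientations are given as a rotation vector (axis times angle).
In Python, from rig import robot gives the robot as it stands. The module is installed in compiled form; this text tells all that it offers.
- The arm moves only by the tool carry_out, never from a script. Its argument "motion" is a list of rows, each an object with "claw": the opening, from 0 (shut) to 1 (fully open); "slide": the shift along the world's x, y, z in mm, a list of three; "twist": the turn about the world's z in rad. A call has 1 to 12 rows; each row is the pose to reach, as a shift and turn from the pose commanded when the call began; what a row does not reach only later rows make up. A row lasts 1/8 s, in which the tool goes at most 62.5 mm and 10.7 degrees, less where a joint would pass 70% of its speed; a pose out of reach is approached as far as the arm can. A call with a gripper value outside its range is refused whole. The fingers move at their own pace and stop on an object; the grip force is fixed at half the most. Time passes only in rows, so rows that repeat a pose let the fingers close. It gives the time, the measured TCP pose, the force, the opening and the grip force at its end, in the units of the state.
- robot.get_state(): the state, without advancing time (a new reading comes with each control period).
- robot.read_camera(name): name is "scene" or "top"; returns the picture (400x640x3 uint8, red, green, blue); there is no depth.
- robot.camera_params(name): a dict with "mtx" (3x3 intrinsics, pixels), "pose" (4x4, takes a point from camera to world coordinates). Camera axes: x right, y down, z forward; pixel columns grow to the right and rows downward; lengths in mm; the calibration is good to about 2 mm. A picture is of the moment at which its call begins. camera_params takes no time and is no camera call.
- robot.finish_job(): hands the job in; it is judged then, once.
The state is a dict: "t": time; "q": joint angles; "qvel": joint speeds; "joint_efforts": joint torques, N m; "tcp_pos": TCP position; "tool_rot": TCP orientation; "contact_force": force on the tool from outside, world axes, zero at the start; "moment": the same for the moment, N m; "grip_width": finger opening in mm; "grasp_force": force on a finger pad.
Only numpy, scipy, OpenCV 4.12 (cv2) and the standard library are available. Lean on these libraries where they do the work, as an engineer would, in place of code of your own. Each camera call takes 0.05 s, during which the arm holds its last target. There are 200 camera calls.

## Working session

There is one attempt and no reset: what is moved stays moved. The work goes in short steps, Python scripts to look and compute and a tool call to move; the robot and the scene stay as the last step left them, time stands still between calls to the robot, and variables do not carry over. Pictures are saved under pics/ and viewed, at most 10 in all, crops included, and the job is handed in when it is done.

Besides the shell and the picture viewer there is one more tool, called after "Emit:" in YAML: its name, and indented under it one key for each argument. carry_out: Moves the arm, as the interface text tells. Its arguments: {"type":"object","properties":{"motion":{"type":"array"}},"required":["motion"]}

```bash
mkdir -p pics
python3 - <<'E'
from rig import robot
import cv2
for n in("scene","top"):
    cv2.imwrite(f"pics/{n}0.png",robot.read_camera(n)[:,:,::-1]); p=robot.camera_params(n); print(n,p["mtx"].round(1).tolist(),p["pose"].round(3).tolist())
s=robot.get_state();print({k:s[k] for k in("t","tcp_pos","tool_rot","grip_width")})
E
```

```text
scene [[402.7, 0.0, 316.8], [0.0, 402.7, 196.1], [0.0, 0.0, 1.0]] [[-0.9, 0.276, -0.338, 919.842], [0.436, 0.597, -0.674, 594.5], [0.016, -0.754, -0.657, 648.619], [0.0, 0.0, 0.0, 1.0]]
top [[373.3, 0.0, 318.3], [0.0, 373.3, 202.8], [0.0, 0.0, 1.0]] [[0.022, -0.992, 0.121, 552.502], [-1.0, -0.023, -0.007, 53.604], [0.01, -0.121, -0.993, 835.794], [0.0, 0.0, 0.0, 1.0]]
{'t': 0.1, 'tcp_pos': array([116.43150472, 511.66051638, 230.86733768]), 'tool_rot': array([-3.50817869e-01, -3.12169811e+00,  1.47282451e-03]), 'grip_width': 85.69907638562819}
```

View pics/scene0.png

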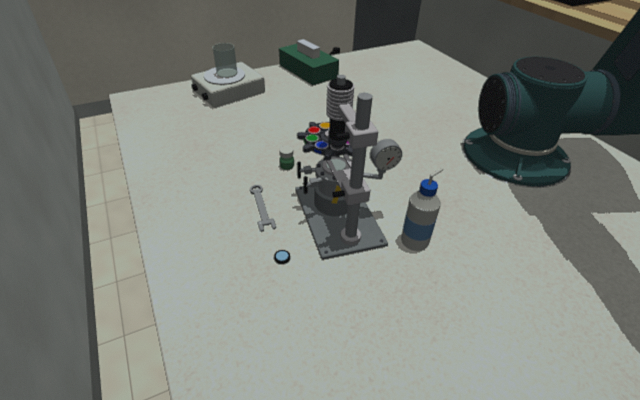

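View pics/top0.png

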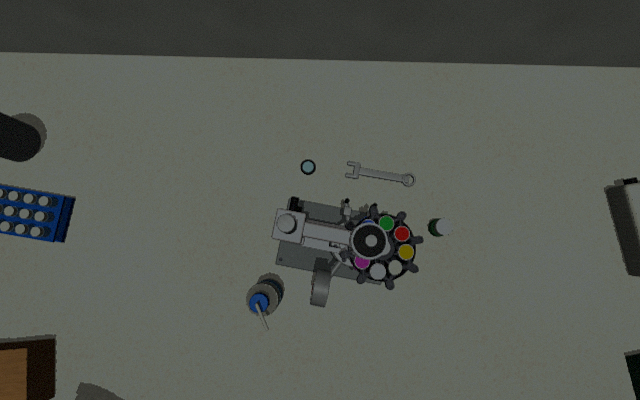

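The top view shows the stand with its column at (288,222) and the wheel on the right around (383,250). Amber is at (405,252), red at (402,233), green at (386,223), purple at (361,262), and the open hole is probably at (395,268). Next I'll enlarge the wheel area.

Run:
```python
import cv2
a=cv2.imread("pics/top0.png")[185:315,265:445]
a=cv2.convertScaleAbs(cv2.resize(a,None,fx=4.4,fy=4.4,interpolation=cv2.INTER_CUBIC),alpha=1.5)
cv2.imwrite("pics/crop1.png",a)
```

```text
(no output)
```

View pics/crop1.png

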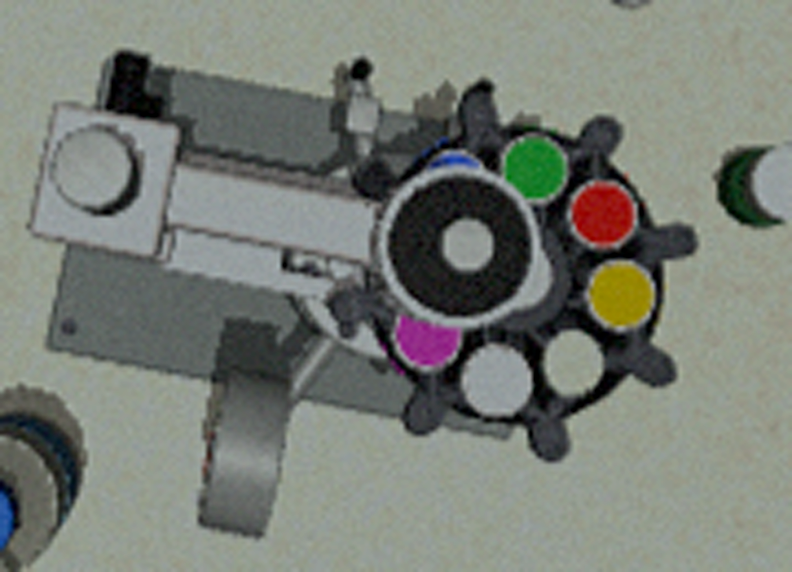

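The crop (×4.4, offset 265,185) shows green (535,169), red (604,214), amber (621,294), the open hole (573,362), clear (497,380), the lamp head top (468,244) and the column top (95,168). Now I'll fit the poses.

```bash
cat > h.py <<'E'
import numpy as np, cv2
from scipy.optimize import least_squares
from rig import robot
def ray(n,uv,z):
    p=robot.camera_params(n);K=p["mtx"];T=p["pose"]
    d=T[:3,:3]@np.linalg.solve(K,[uv[0],uv[1],1]);o=T[:3,3]
    return (o+d*(z-o[2])/d[2])[:2]
def proj(n,P):
    p=robot.camera_params(n);T=p["pose"];c=T[:3,:3].T@(np.asarray(P,float)-T[:3,3]);c=p["mtx"]@c
    return c[:2]/c[2]
E
python3 - <<'E'
from h import *
f=lambda u,v,z:ray("top",(u/4.4+265-.4,v/4.4+185-.4),z)
P={2:f(535,169,174),1:f(604,214,174),0:f(621,294,174),-1:f(573,362,172),-2:f(497,380,174)}
def r(x): return np.concatenate([p-(x[:2]+43*np.array([np.cos(x[2]+k*np.pi/4),np.sin(x[2]+k*np.pi/4)])) for k,p in P.items()])
i0=np.mean(list(P.values()),axis=0)
s=least_squares(r,[*i0,-1.6]);print("axle",s.x[:2],"amber ang deg",np.degrees(s.x[2]),"res",r(s.x).round(1))
lamp=f(468,244,328);col=f(95,168,347)
a=s.x[:2]
for n,p in(("lamp",lamp),("col",col)): d=p-a;print(n,p,np.hypot(*d),np.degrees(np.arctan2(d[1],d[0])))
for n,q,z in(("gauge",(245,430),180),("jar",(775,190),55)):
    p=f(*q,z);print(n,p,np.hypot(*(p-a)))
print("bottle cap",ray("top",(260,302),150),"spanner",ray("top",(352,170),0),ray("top",(410,181),0),"spare",ray("top",(308,167),8))
print("lobes ang", [(round(np.degrees(s.x[2])+22.5+45*k,1), (a+76*np.array([np.cos(s.x[2]+np.pi/8+k*np.pi/4),np.sin(s.x[2]+np.pi/8+k*np.pi/4)])).round()) for k in range(8)])
st=robot.get_state();print(cv2.Rodrigues(st["tool_rot"])[0].round(2))
E
```

```text
axle [558.25991014 -64.67263131] amber ang deg -100.4709311065113 res [-0.5 -0.1 -0.1 -0.3  0.3 -0.1  0.5  0.9 -0.2 -0.5]
lamp [565.40301813 -22.50577123] 42.76760550438491 80.38531452416342
col [584.99551593  91.58625859] 158.5295975170817 80.29081416107208
gauge [494.65154425  42.51006874] 124.6360918878284
jar [ 601.17183294 -209.78711111] 151.32628776264215
bottle cap [455.18759364 149.16064341] spanner [731.93375621 -27.60333359] [ 709.57093144 -160.06007571] spare [734.74947436  72.7517398 ]
lobes ang [(np.float64(-78.0), array([ 574., -139.])), (np.float64(-33.0), array([ 622., -106.])), (np.float64(12.0), array([633., -49.])), (np.float64(57.0), array([600.,  -1.])), (np.float64(102.0), array([542.,  10.])), (np.float64(147.0), array([494., -23.])), (np.float64(192.0), array([484., -81.])), (np.float64(237.0), array([ 517., -128.]))]
[[-0.98  0.22 -0.  ]
 [ 0.22  0.98 -0.  ]
 [ 0.   -0.   -1.  ]]
```

Amber sits 180° from the lamp, so it needs exactly 4 clicks counterclockwise. I'll push one lobe a click at a time with the shut fingertips, on the wheel's near free side, from world angle -145° to -100°. First I'll shut the gripper and move over.

Emit:
carry_out:
  motion:
    - {"claw": 0,"slide": [11,-24,15],"twist": -0.06}
    - {"claw": 0,"slide": [35,-75,29],"twist": -0.12}
    - {"claw": 0,"slide": [60,-128,29],"twist": -0.18}
    - {"claw": 0,"slide": [85,-181,29],"twist": -0.25}
    - {"claw": 0,"slide": [110,-235,29],"twist": -0.31}
    - {"claw": 0,"slide": [136,-290,29],"twist": -0.38}
    - {"claw": 0,"slide": [162,-345,29],"twist": -0.45}
    - {"claw": 0,"slide": [188,-400,29],"twist": -0.52}
    - {"claw": 0,"slide": [212,-452,29],"twist": -0.59}
    - {"claw": 0,"slide": [236,-503,29],"twist": -0.66}
    - {"claw": 0,"slide": [256,-545,29],"twist": -0.72}
    - {"claw": 0,"slide": [263.5,-562,29],"twist": -0.747}

```text
t: 1.6
tcp_pos: [380.8, -52.8, 259.9]
tool_rot: [-1.472, -2.775, 0.0]
contact_force: [0.6, 0.7, -0.8]
grip_width: 0.4
grasp_force: 0.0
```

Emit:
carry_out:
  motion:
    - {"claw": 0,"slide": [20,-20,0],"twist": 0}
    - {"claw": 0,"slide": [50,-45,0],"twist": 0}
    - {"claw": 0,"slide": [85,-57,-15],"twist": 0}
    - {"claw": 0,"slide": [106,-59,-40],"twist": 0}
    - {"claw": 0,"slide": [114,-59,-60],"twist": 0}
    - {"claw": 0,"slide": [114,-59,-65],"twist": 0}
    - {"claw": 0,"slide": [114,-59,-65],"twist": 0}

```text
t: 2.48
tcp_pos: [493.6, -108.6, 195.6]
tool_rot: [-1.465, -2.779, 0.0]
contact_force: [-0.5, 0.4, 0.0]
grip_width: 0.3
grasp_force: 0.0
```

Run:
```python
from h import *
s=robot.get_state();print(s["tcp_pos"],s["contact_force"],s["t"])
R=cv2.Rodrigues(s["tool_rot"])[0];print(np.degrees(np.arctan2(R[1,1],R[0,1])))
ims=[]
for n,c in(("top",(390,255)),("scene",(325,145))):
    u=c; im=robot.read_camera(n)[:,:,::-1]
    ims.append(cv2.convertScaleAbs(cv2.resize(im[u[1]-60:u[1]+60,u[0]-70:u[0]+90-20],None,fx=4.2 if 0 else 2.85*2/2,fy=2.85,interpolation=cv2.INTER_CUBIC),alpha=1.5))
cv2.imwrite("pics/p2.png",np.hstack(ims))
```

```text
[ 493.60087466 -108.5900375   195.6197051 ] [-0.49385871  0.3853363   0.02843886] 2.475
34.4084014582603
```

View pics/p2.png

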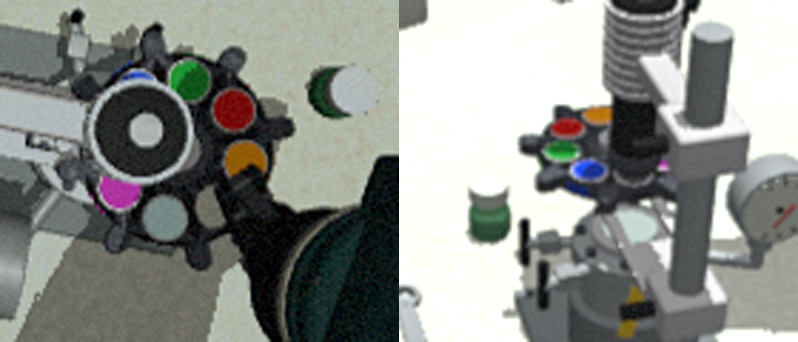

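Run:
```python
from h import *
for P in([493.6,-108.6,195.6],[493.6,-108.6,270],[494,-108.9,172],[558.3,-64.7,172]): 
    p=proj("top",P);print(P,p,(p-[320,195])*2.85)
im=robot.read_camera("top")[:,:,::-1]
cv2.imwrite("pics/p3.png",cv2.convertScaleAbs(cv2.resize(im[220:300,360:460],None,fx=7,fy=7,interpolation=cv2.INTER_CUBIC),alpha=2.2,beta=20))
```

```text
[493.6, -108.6, 195.6] [409.99866591 285.70023499] [256.49619785 258.49566972]
[493.6, -108.6, 270] [422.67574407 290.6567391 ] [292.62587059 272.62170644]
[494, -108.9, 172] [406.74615909 284.1328727 ] [247.22655341 254.02868721]
[558.3, -64.7, 172] [381.55511562 246.57245529] [175.43207952 146.98149758]
```

View pics/p3.png

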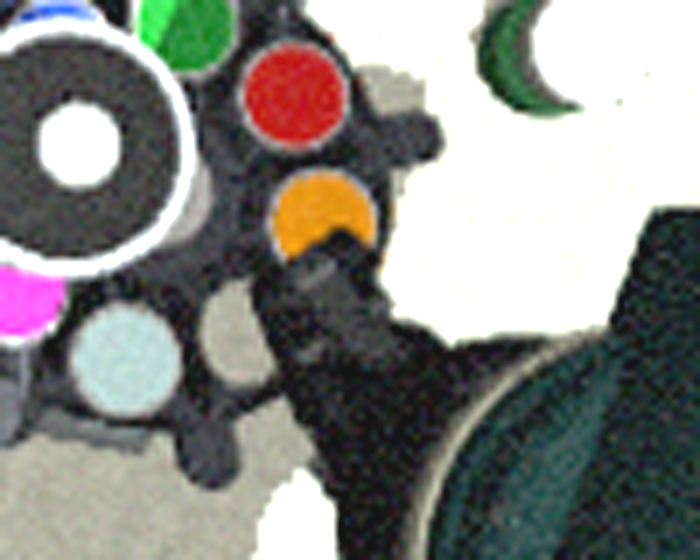

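The top picture shows the gripper body over the near rim, which hides the fingertip below it. That agrees with the computed pose, so I'll lower into the gap.

Emit:
carry_out:
  motion:
    - {"claw": 0,"slide": [0,0,-12],"twist": 0}
    - {"claw": 0,"slide": [0,0,-20],"twist": 0}
    - {"claw": 0,"slide": [0,0,-28],"twist": 0}
    - {"claw": 0,"slide": [0,0,-34],"twist": 0}
    - {"claw": 0,"slide": [0,0,-37],"twist": 0}
    - {"claw": 0,"slide": [0,0,-37],"twist": 0}

```text
t: 3.38
tcp_pos: [494.0, -109.1, 158.2]
tool_rot: [-1.466, -2.779, 0.0]
contact_force: [-0.7, -1.1, -0.0]
grip_width: -0.2
grasp_force: 0.0
```

Run:
```python
import numpy as np
R=78;a0=np.radians(-145.5);p=lambda a:R*np.array([np.cos(a),np.sin(a)])
for i in range(1,13):
    d=np.radians(45*i/12);print(i,(p(a0+d)-p(a0)).round(1),round(d,3))
```

```text
1 [ 3.  -4.1] 0.065
2 [ 6.3 -8. ] 0.131
3 [  9.9 -11.7] 0.196
4 [ 13.6 -15.1] 0.262
5 [ 17.6 -18.3] 0.327
6 [ 21.8 -21.2] 0.393
7 [ 26.2 -23.9] 0.458
8 [ 30.7 -26.2] 0.524
9 [ 35.4 -28.3] 0.589
10 [ 40.2 -30. ] 0.654
11 [ 45.1 -31.4] 0.72
12 [ 50.1 -32.5] 0.785
```

Emit:
carry_out:
  motion:
    - {"claw": 0,"slide": [3.0,-4.1,0],"twist": 0.065}
    - {"claw": 0,"slide": [6.3,-8.0,0],"twist": 0.131}
    - {"claw": 0,"slide": [9.9,-11.7,0],"twist": 0.196}
    - {"claw": 0,"slide": [13.6,-15.1,0],"twist": 0.262}
    - {"claw": 0,"slide": [17.6,-18.3,0],"twist": 0.327}

```text
t: 4.0
tcp_pos: [511.4, -127.3, 158.4]
tool_rot: [-0.99, -2.981, -0.0]
contact_force: [-2.7, 1.6, 1.0]
grip_width: -0.0
grasp_force: 1.2
```

About 3 N against the push, as expected, so I'll continue the arc.

Emit:
carry_out:
  motion:
    - {"claw": 0,"slide": [4.2,-2.9,0],"twist": 0.065}
    - {"claw": 0,"slide": [8.6,-5.6,0],"twist": 0.131}
    - {"claw": 0,"slide": [13.1,-7.9,0],"twist": 0.196}
    - {"claw": 0,"slide": [17.8,-10.0,0],"twist": 0.262}
    - {"claw": 0,"slide": [22.6,-11.7,0],"twist": 0.327}
    - {"claw": 0,"slide": [27.5,-13.1,0],"twist": 0.393}
    - {"claw": 0,"slide": [32.5,-14.2,0],"twist": 0.458}
    - {"claw": 0,"slide": [32.5,-14.2,0],"twist": 0.458}

```text
t: 5.0
tcp_pos: [544.4, -141.7, 158.4]
tool_rot: [0.292, 3.128, -0.0]
contact_force: [-0.2, 0.6, -0.2]
grip_width: -0.1
grasp_force: 0.0
```

Run:
```python
from h import *
im=robot.read_camera("top")[:,:,::-1]
cv2.imwrite("pics/p4.png",cv2.convertScaleAbs(cv2.resize(im[210:305,345:455],None,fx=6,fy=6,interpolation=cv2.INTER_CUBIC),alpha=2))
```

```text
(no output)
```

View pics/p4.png

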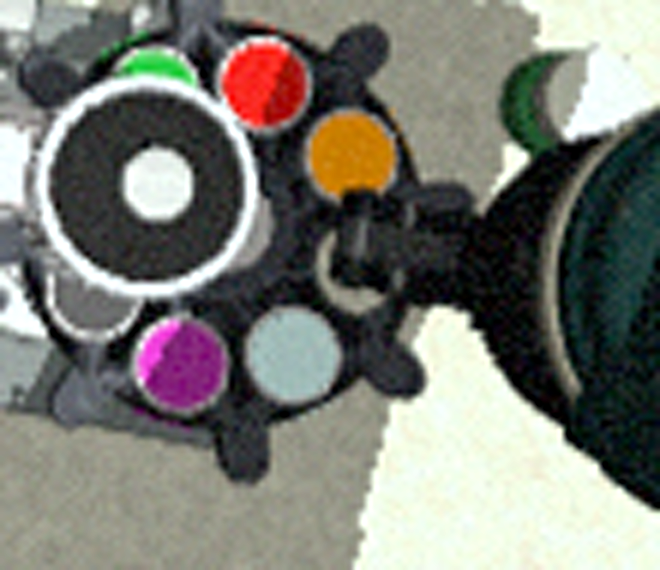

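Exactly one click: amber is at (350,155) in the crop, the open hole at (365,265) behind the finger, and blue is now under the lamp. Three to go: raise, return, lower.

Emit:
carry_out:
  motion:
    - {"claw": 0,"slide": [0,0,12],"twist": 0}
    - {"claw": 0,"slide": [0,0,26],"twist": 0}
    - {"claw": 0,"slide": [-6,2,32],"twist": -0.1}
    - {"claw": 0,"slide": [-18,8,32],"twist": -0.27}
    - {"claw": 0,"slide": [-31,17,32],"twist": -0.44}
    - {"claw": 0,"slide": [-42,26,32],"twist": -0.61}
    - {"claw": 0,"slide": [-50.1,32.5,32],"twist": -0.785}
    - {"claw": 0,"slide": [-50.1,32.5,31],"twist": -0.785}
    - {"claw": 0,"slide": [-50.1,32.5,20],"twist": -0.785}
    - {"claw": 0,"slide": [-50.1,32.5,10],"twist": -0.785}
    - {"claw": 0,"slide": [-50.1,32.5,0],"twist": -0.785}
    - {"claw": 0,"slide": [-50.1,32.5,0],"twist": -0.785}

```text
t: 6.55
tcp_pos: [493.6, -109.0, 157.3]
tool_rot: [-1.464, -2.778, 0.0]
contact_force: [-0.1, 0.2, 1.1]
grip_width: 0.2
grasp_force: 0.0
```

Emit:
carry_out:
  motion:
    - {"claw": 0,"slide": [3.0,-4.1,0],"twist": 0.065}
    - {"claw": 0,"slide": [6.3,-8.0,0],"twist": 0.131}
    - {"claw": 0,"slide": [9.9,-11.7,0],"twist": 0.196}
    - {"claw": 0,"slide": [13.6,-15.1,0],"twist": 0.262}
    - {"claw": 0,"slide": [17.6,-18.3,0],"twist": 0.327}
    - {"claw": 0,"slide": [21.8,-21.2,0],"twist": 0.393}
    - {"claw": 0,"slide": [26.2,-23.9,0],"twist": 0.458}
    - {"claw": 0,"slide": [30.7,-26.2,0],"twist": 0.524}
    - {"claw": 0,"slide": [35.4,-28.3,0],"twist": 0.589}
    - {"claw": 0,"slide": [40.2,-30.0,0],"twist": 0.654}
    - {"claw": 0,"slide": [45.1,-31.4,0],"twist": 0.72}
    - {"claw": 0,"slide": [50.1,-32.5,0],"twist": 0.785}

```text
t: 8.05
tcp_pos: [544.4, -141.7, 158.4]
tool_rot: [0.288, 3.128, -0.0]
contact_force: [0.7, -0.8, -0.1]
grip_width: 0.1
grasp_force: 0.0
```

Emit:
carry_out:
  motion:
    - {"claw": 0,"slide": [0,0,0],"twist": 0}
    - {"claw": 0,"slide": [0,0,12],"twist": 0}
    - {"claw": 0,"slide": [0,0,26],"twist": 0}
    - {"claw": 0,"slide": [-6,2,32],"twist": -0.1}
    - {"claw": 0,"slide": [-18,8,32],"twist": -0.27}
    - {"claw": 0,"slide": [-31,17,32],"twist": -0.44}
    - {"claw": 0,"slide": [-42,26,32],"twist": -0.61}
    - {"claw": 0,"slide": [-50.1,32.5,32],"twist": -0.785}
    - {"claw": 0,"slide": [-50.1,32.5,32],"twist": -0.785}

```text
t: 9.18
tcp_pos: [493.9, -108.9, 191.4]
tool_rot: [1.464, 2.778, 0.0]
contact_force: [-0.3, -0.6, 0.1]
grip_width: -0.1
grasp_force: 0.0
```

Run:
```python
from h import *
im=robot.read_camera("top")[:,:,::-1]
cv2.imwrite("pics/p5.png",cv2.convertScaleAbs(cv2.resize(im[210:305,345:455],None,fx=6,fy=6,interpolation=cv2.INTER_CUBIC),alpha=2))
```

```text
(no output)
```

View pics/p5.png

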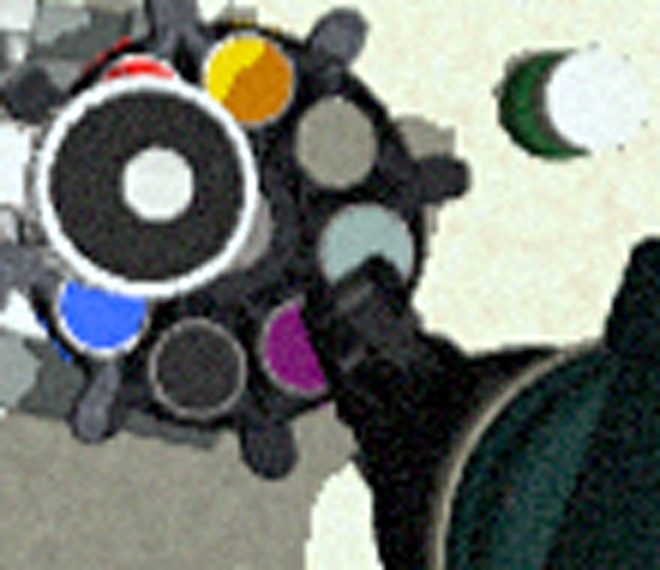

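Two clicks are done: amber is at (248,78), the open hole at (335,140), and green is under the lamp. Now the third click.

Emit:
carry_out:
  motion:
    - {"claw": 0,"slide": [0,0,-11],"twist": 0}
    - {"claw": 0,"slide": [0,0,-22],"twist": 0}
    - {"claw": 0,"slide": [0,0,-32],"twist": 0}
    - {"claw": 0,"slide": [0,0,-32],"twist": 0}

```text
t: 9.72
tcp_pos: [493.6, -108.9, 157.3]
tool_rot: [-1.464, -2.777, 0.0]
contact_force: [0.1, 0.2, 0.4]
grip_width: -0.0
grasp_force: 0.0
```

Emit:
carry_out:
  motion:
    - {"claw": 0,"slide": [3.0,-4.1,0],"twist": 0.065}
    - {"claw": 0,"slide": [6.3,-8.0,0],"twist": 0.131}
    - {"claw": 0,"slide": [9.9,-11.7,0],"twist": 0.196}
    - {"claw": 0,"slide": [13.6,-15.1,0],"twist": 0.262}
    - {"claw": 0,"slide": [17.6,-18.3,0],"twist": 0.327}
    - {"claw": 0,"slide": [21.8,-21.2,0],"twist": 0.393}
    - {"claw": 0,"slide": [26.2,-23.9,0],"twist": 0.458}
    - {"claw": 0,"slide": [30.7,-26.2,0],"twist": 0.524}
    - {"claw": 0,"slide": [35.4,-28.3,0],"twist": 0.589}
    - {"claw": 0,"slide": [40.2,-30.0,0],"twist": 0.654}
    - {"claw": 0,"slide": [45.1,-31.4,0],"twist": 0.72}
    - {"claw": 0,"slide": [50.1,-32.5,0],"twist": 0.785}

```text
t: 11.22
tcp_pos: [544.4, -141.7, 158.5]
tool_rot: [0.288, 3.128, -0.0]
contact_force: [-0.5, 0.5, -0.5]
grip_width: -0.1
grasp_force: 0.0
```

Emit:
carry_out:
  motion:
    - {"claw": 0,"slide": [0,0,0],"twist": 0}
    - {"claw": 0,"slide": [0,0,12],"twist": 0}
    - {"claw": 0,"slide": [0,0,26],"twist": 0}
    - {"claw": 0,"slide": [-6,2,32],"twist": -0.1}
    - {"claw": 0,"slide": [-18,8,32],"twist": -0.27}
    - {"claw": 0,"slide": [-31,17,32],"twist": -0.44}
    - {"claw": 0,"slide": [-42,26,32],"twist": -0.61}
    - {"claw": 0,"slide": [-50.1,32.5,32],"twist": -0.785}
    - {"claw": 0,"slide": [-50.1,32.5,32],"twist": -0.785}

```text
t: 12.35
tcp_pos: [493.9, -108.9, 191.4]
tool_rot: [1.464, 2.778, 0.0]
contact_force: [0.3, -0.5, -0.1]
grip_width: -0.3
grasp_force: 0.0
```

Run:
```python
from h import *
im=robot.read_camera("top")[:,:,::-1]
cv2.imwrite("pics/p6.png",cv2.convertScaleAbs(cv2.resize(im[210:305,345:455],None,fx=6,fy=6,interpolation=cv2.INTER_CUBIC),alpha=2))
```

```text
(no output)
```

View pics/p6.png

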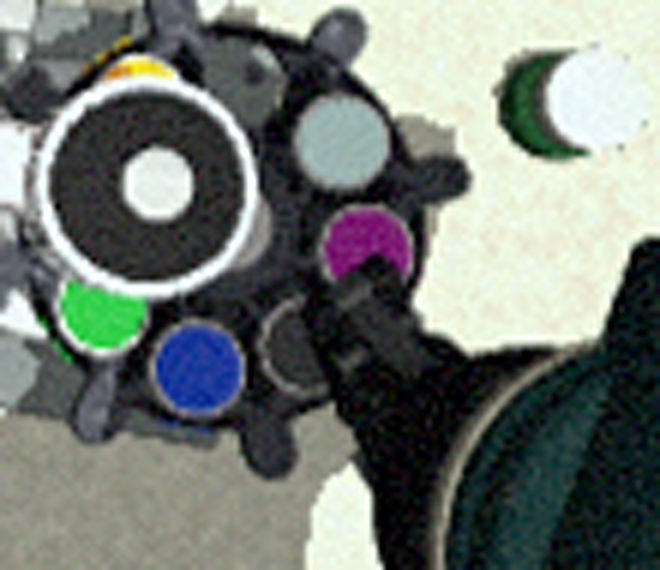

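Three clicks are done: amber's edge shows at (140,68), just before the lamp, and red is under the lamp. Now the last click, after which I raise and back away.

Emit:
carry_out:
  motion:
    - {"claw": 0,"slide": [0,0,-11],"twist": 0}
    - {"claw": 0,"slide": [0,0,-22],"twist": 0}
    - {"claw": 0,"slide": [0,0,-32],"twist": 0}
    - {"claw": 0,"slide": [0,0,-32],"twist": 0}

```text
t: 12.9
tcp_pos: [493.5, -108.9, 157.3]
tool_rot: [-1.464, -2.777, 0.0]
contact_force: [0.4, 0.3, -0.3]
grip_width: -0.2
grasp_force: 0.0
```

Emit:
carry_out:
  motion:
    - {"claw": 0,"slide": [3.0,-4.1,0],"twist": 0.065}
    - {"claw": 0,"slide": [6.3,-8.0,0],"twist": 0.131}
    - {"claw": 0,"slide": [9.9,-11.7,0],"twist": 0.196}
    - {"claw": 0,"slide": [13.6,-15.1,0],"twist": 0.262}
    - {"claw": 0,"slide": [17.6,-18.3,0],"twist": 0.327}
    - {"claw": 0,"slide": [21.8,-21.2,0],"twist": 0.393}
    - {"claw": 0,"slide": [26.2,-23.9,0],"twist": 0.458}
    - {"claw": 0,"slide": [30.7,-26.2,0],"twist": 0.524}
    - {"claw": 0,"slide": [35.4,-28.3,0],"twist": 0.589}
    - {"claw": 0,"slide": [40.2,-30.0,0],"twist": 0.654}
    - {"claw": 0,"slide": [45.1,-31.4,0],"twist": 0.72}
    - {"claw": 0,"slide": [50.1,-32.5,0],"twist": 0.785}

```text
t: 14.4
tcp_pos: [544.4, -141.7, 158.4]
tool_rot: [0.288, 3.128, -0.0]
contact_force: [-0.8, 0.7, 0.8]
grip_width: 0.1
grasp_force: 0.0
```

Emit:
carry_out:
  motion:
    - {"claw": 0,"slide": [0,0,0],"twist": 0}
    - {"claw": 0,"slide": [0,0,12],"twist": 0}
    - {"claw": 0,"slide": [0,0,26],"twist": 0}
    - {"claw": 0,"slide": [-10,0,40],"twist": 0}
    - {"claw": 0,"slide": [-40,0,60],"twist": 0}
    - {"claw": 0,"slide": [-80,0,80],"twist": 0}
    - {"claw": 0,"slide": [-120,0,90],"twist": 0}
    - {"claw": 0,"slide": [-150,0,90],"twist": 0}
    - {"claw": 0,"slide": [-160,0,90],"twist": 0}
    - {"claw": 0,"slide": [-160,0,90],"twist": 0}

```text
t: 15.65
tcp_pos: [384.1, -141.7, 248.8]
tool_rot: [0.293, 3.127, -0.001]
contact_force: [-0.2, -0.5, -0.3]
grip_width: 0.2
grasp_force: 0.0
```

Run:
```python
from h import *
im=robot.read_camera("top")[:,:,::-1]
cv2.imwrite("pics/p7.png",cv2.convertScaleAbs(cv2.resize(im[150:310,240:460],None,fx=3.6,fy=3.6,interpolation=cv2.INTER_CUBIC),alpha=1.8))
```

```text
(no output)
```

View pics/p7.png

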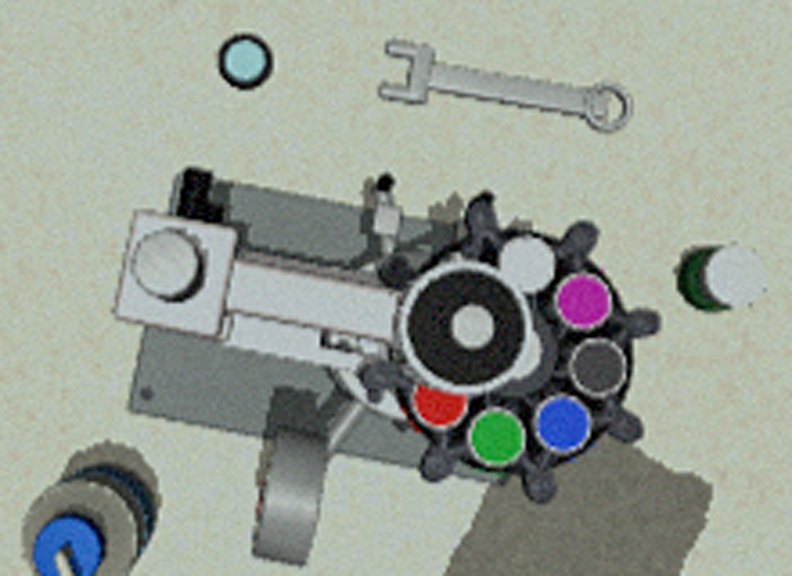

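Red (440,400) is just past the lamp and dark grey (598,367) is opposite it, so amber is under the lamp. The loose things haven't moved and the arm is clear.

```bash
python3 -c "
from rig import robot
print(robot.finish_job())"
```

```text
the job is handed in; nothing more can be done
None
```

I turned the filter wheel four clicks counterclockwise by its lobes, so the amber filter now rests under the lamp; the open hole never came under it, the loose things are where they were, and the job is handed in.

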